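Pry up a stimulator's guard cover with a spatula and switch it on

TASK

Pick up the green-handled spatula, slip its thin blade under the yellow lip of the blue guard cover on the stimulator and pry the cover up, then swing it back past upright so that it stays open. Push the red-tipped toggle switch under it fully over, away from the lip side, and finally lay the spatula flat inside the white tray. Leave the beaker, bottle, dish, brush and slide box where they are.

Things in the scene. Friction and masses are not known exactly. Their poses are not given: they have to be found in the camera images.
- instrument: Beige bench stimulator, fixed, 170 (x) x 180 (y) mm, flat deck on top at z = 74 mm. Origin: centre of its underside; x points from its front (lip side, facing the robot at yaw 0) to its back. The guard cover lies on the deck at mid-width, shut from x = -75 (lip) to +43 mm, z = 82 to 114 mm. Switch boss on the deck at x = -10, y = 0: r 12 mm, 8 mm high.
- cover (a joint): Angle of the guard cover, a blue hollow cap 104 (x) x 108 (y) x 32 mm with 4 mm walls, open below: 0 shut, 1.57 upright, stop at 1.9 leaning back. Its hinge is stiff (2 to 3 N at the lip) and stays where it is left.
- cover_lip (a point): Middle of the lower front edge of the cover's yellow lip, 115 mm from the hinge line; moves with the cover. The lip is 4 mm thick, 108 mm wide and stands out 14 mm from the cover's front wall. Shut, a gap 8 mm high lies between lip (z = 82 mm) and deck, open to the front, closed at the sides; the deck goes on 10 mm in front of the lip.
- cover_hinge (a point): Middle of the cover's hinge line, which runs along the instrument's y (at x = +40 mm, z = 82 mm of the instrument). Does not move.
- switch (a joint): Angle of the toggle switch: 0 leaning 0.5 rad to the lip side (off), 1.0 leaning 0.5 rad to the hinge side (on, at its stop). It turns about the instrument's y axis at x = -10, y = 0, z = 80 mm and stays where it is left (about 1 N at the tip).
- switch_tip (a point): Centre of the red ball (12 mm in diameter) on the end of the 20 mm toggle; shut in under the cover until that is open.
- spatula: Spatula with a green plastic handle 100 x 18 x 20 mm (along x, y, z) and a flat steel blade that runs on 60 mm from the handle's +x end, 22 mm wide, 2 mm thick, at mid-height of the handle. Origin at the centre of the handle's underside; the blade points to +x, its tip at x = 110 mm, z = 10 mm. 70 g, lies on the bench on its handle.
- spatula_tip (a point): Middle of the blade's tip edge, at mid-thickness.
- tray: White open tray, fixed, 240 (x) x 160 (y) x 18 mm high, walls and floor 5 mm. Origin at the centre of its underside.
- beaker: Glass beaker, r 35 mm, 90 mm high, origin at the centre of its underside. Leave alone.
- bottle: Amber bottle, r 32 mm, 150 mm high, origin at the centre of its underside. Leave alone.
- dish: Closed clear dish with a red content, r 45 mm, 15 mm high, origin at the centre of its underside. Leave alone.
- brush: Small brush about 170 mm long, lying on the bench between robot and stimulator. Leave alone.
- slidebox: Wooden slide box 70 x 120 x 35 mm, origin at the centre of its underside. Leave alone.
There are look-alikes about, which are no part of the job. Of the things that look like the spatula, take the one that is farthest from the robot's base at the start.

How it is judged:
By the outcome, as a careful person would: the job done as asked, in the order asked, and still so for the second after the job is handed in, with the robot touching nothing.
It also fails if it takes over 64 s, if anything falls off the work surface, if the arm or the gripper's body presses on something with over 40 N, if the wrist force passes 120 N, or if a joint passes its speed limit or range.

ROBOT

A 6-joint arm with a two-finger parallel gripper is mounted at the origin on the work surface. World frame = base frame: x ahead of the robot, y to its left, z up, the work surface at z = 0. Lengths are in m, angles in rad, forces in N, time in s.
With the tool pointing down it reaches from about 0.25 to 0.725 m from the base axis. Payload 4 kg.
Tool frame: the origin (TCP) lies midway between the tips of the shut fingers; the grasp point (between the pads) lies 19 mm behind it; x points along the fingers, y is the direction in which the jaws open and shut, and the axes are right-handed (so a half turn about x gives the same grasp; the last joint's range is limited). The gripper opens to 85 mm and grips with 20 to 120 N. Pads are 22 mm wide; open, the fingers measure 114 mm over their backs; the gripper's body (76 mm by 85 mm) begins 54 mm behind the grasp point. The pads swing forward as they close: fully open they stand 13 mm farther back than shut.
Start: joints at [1.191, 0.241, 0.005, 1.335, 0, 1.571], TCP at [0.185, 0.464, 0.231] pointing down, gripper open.
Joint ranges: [-2.72, 2.72], [-1.05, 1.87], [-1.09, 1.28], [-1.99, 2.15], [-1.42, 1.44], [-3.14, 3.14]. Speed limits (rad/s): [2.79, 2.79, 3.14, 3.14, 3.14, 3.14].

INTERFACE

Orientations are given as a unit quaternion [x, y, z, w].
In Python, from workcell import * gives the robot as it stands.
- The arm moves only by the tool play_rows, never from a script. Its argument "plan" is a list of rows, each a list of 7 numbers: the shift along the tool's x, y, z in mm, then the turn, a rotation vector about the tool's x, y, z in rad, then the closure, from -1 (fully open) to 1 (shut). In form: [[x, y, z, rx, ry, rz, grip], ...]. A call has 1 to 20 rows; each row shifts and turns the commanded pose from where the row before left it, along the tool's axes as they then stand; what a row does not reach is not made up. A row lasts 1/12 s, in which the tool goes at most 41.7 mm and 7.16 degrees, less where a joint would pass 70% of its speed; a pose out of reach is approached as far as the arm can. A call with a gripper value outside its range is refused whole. The fingers move at their own pace and stop on an object; the grip force is fixed at half the most. Time passes only in rows, so rows that do not move let the fingers close. It gives the time, the measured TCP pose, the force and the opening at its end, in the units of the state.
- get_obs(): the state, without advancing time (a new reading comes with each control period).
- camera(name): name is "side" or "top"; returns a dict with "frame" (420x560x3 uint8, red, green, blue), "depth" (420x560 float32, m along the optical axis (not along the pixel's ray), 0 where there is no reading), "fx", "fy", "cx", "cy" (pixels), "distortion" ([k1, k2, p1, p2, k3] as OpenCV has them; the pictures are not rectified), "camera_from_world" (4x4, takes a point from world to camera coordinates). Camera axes: x right, y up, looking along -z (the intrinsics and any distortion apply to the point x, -y, -z); pixel columns grow to the right and rows downward; lengths in m; the calibration is good to about 2 mm. A picture is of the moment at which its call begins.
- job_done(): hands the job in, once; it reports no verdict.
Trained networks look in a picture, given as the dict that the camera call returned (one of the last four; its "shot" number tells which), for a name from the list of things; names that differ only in an ending like _2 or _b are one class to them, and where a whole thing is asked for, a point or a joint stands for the part that bears it (a point fixed in the world has none). Each returns a list of dicts, best first, with "confidence" (0 to 1); they miss things now and then, are a little off and sometimes report something else, mostly with a low value. They report only what shows in the picture. A call takes as long as a camera call. They do not tell look-alikes from the thing itself.
- search_frame(thing, picture): "centre" ([x, y, z] in m, in world coordinates, good to about 4 mm: the middle of the surface that is visible of it).
- pinpoint(thing, picture): "centre" ([x, y, z] in m, in world coordinates, good to about 4 mm: a listed point, or the origin of a listed thing).
The state is a dict: "clock": time; "joint_pos": joint angles; "joint_vel": joint speeds; "tau": joint torques, N m; "eef_pos": TCP position; "tool_rot": TCP orientation; "ft_force": force on the tool from outside, world axes, zero at the start; "ft_torque": the same for the moment, N m; "grip_width": finger opening in m.
Only numpy, scipy, OpenCV 4.12 (cv2) and the standard library are available. Lean on these libraries where they do the work, as an engineer would, in place of code of your own. Each camera call takes 0.05 s, during which the arm holds its last target. There are 200 camera calls.

## Working session

There is one attempt and no reset: what is moved stays moved. The work goes in short steps, Python scripts to look and compute and a tool call to move; the robot and the scene stay as the last step left them, time stands still between calls to the robot, and variables do not carry over. Pictures are saved under pics/ and viewed, about 8 in all and at most 12, crops included, and the job is handed in when it is done.

Besides the shell and the picture viewer there is one more tool, called as name(argument=value, ...) on one line, values as JSON. play_rows: Moves the arm, as the interface text tells. Its arguments: {"type":"object","properties":{"plan":{"type":"array","items":{"type":"array","items":{"type":"number"}}}},"required":["plan"]}

```bash
mkdir -p pics; ls; cat > h.py <<'E'
from workcell import *
import numpy as np, cv2
from scipy.spatial.transform import Rotation as R
np.set_printoptions(precision=4,suppress=True)
def save(p,n,crop=None,scale=1):
    f=p["frame"][:,:,::-1]
    if crop: f=f[crop[1]:crop[3],crop[0]:crop[2]]
    cv2.imwrite("pics/"+n,cv2.resize(f,None,fx=scale,fy=scale,interpolation=cv2.INTER_CUBIC))
def proj(p,X):
    T=np.array(p["camera_from_world"]);X=np.atleast_2d(X)
    c=X@T[:3,:3].T+T[:3,3]; c=c*[1,-1,-1]
    K=np.array([[p["fx"],0,p["cx"]],[0,p["fy"],p["cy"]],[0,0,1]])
    return cv2.projectPoints(c.reshape(-1,1,3),np.zeros(3),np.zeros(3),K,np.array(p["distortion"],float))[0][:,0]
def cloud(p):
    K=np.array([[p["fx"],0,p["cx"]],[0,p["fy"],p["cy"]],[0,0,1]])
    h,w=p["depth"].shape
    uv=np.stack(np.meshgrid(np.arange(w),np.arange(h)),-1).reshape(-1,1,2).astype(np.float64)
    n=cv2.undistortPoints(uv,K,np.array(p["distortion"],float))[:,0]
    d=p["depth"].reshape(-1)
    c=np.stack([n[:,0]*d,-n[:,1]*d,-d],1)
    T=np.array(p["camera_from_world"])
    return ((c-T[:3,3])@T[:3,:3]).reshape(h,w,3)
E
python3 - <<'E'
from h import *
o=get_obs(); print(o)
for n in("top","side"):
    p=camera(n); save(p,n+"0.png",scale=1.4)
    print(n,p["distortion"],proj(p,[[0.5,0,0],[.5,.1,0],[.6,0,0]]))
    for t in ["instrument","cover_lip","cover_hinge","cover","spatula","spatula_tip","tray","beaker","bottle","dish","brush","slidebox"]:
        for f in (search_frame,pinpoint):
            try: print(t,f.__name__,[(np.round(d["centre"],3).tolist(),round(d["confidence"],2), proj(p,d["centre"])[0].astype(int).tolist()) for d in f(t,p)])
            except Exception as e: print(t,f.__name__,e)
E
```

```text
pics
{'clock': 0.0, 'joint_pos': array([ 1.191 ,  0.2414,  0.0037,  1.3352, -0.    ,  1.5708]), 'joint_vel': array([ 0.0019, -0.0009,  0.    , -0.0008,  0.0015, -0.0001]), 'tau': array([  0.0002, -37.232 ,  25.2407,   0.0171,  -0.0001,  -0.    ]), 'eef_pos': array([0.1851, 0.4638, 0.2304]), 'tool_rot': array([ 0.1328,  0.6945, -0.1342,  0.6943]), 'ft_force': array([ 0.7116, -1.0018,  0.2064]), 'ft_torque': array([-0.025 ,  0.0083, -0.0046]), 'grip_width': 0.08543112128679602}
top [0.0151 0.     0.     0.     0.    ] [[276.966  206.7083]
 [237.9449 205.5448]
 [278.0051 168.7362]]
instrument call [([0.582, -0.014, 0.078], 0.62, [284, 168])]
instrument call [([0.597, -0.014, 0.003], 0.97, [283, 169])]
cover_lip call [([0.578, -0.01, 0.114], 0.62, [283, 165]), ([0.446, -0.319, 0.018], 0.39, [402, 230])]
cover_lip call [([0.52, 0.004, 0.082], 0.56, [276, 192])]
cover_hinge call [([0.58, -0.012, 0.072], 0.67, [283, 169]), ([0.343, 0.021, 0.02], 0.64, [267, 267])]
cover_hinge call [([0.637, -0.021, 0.08], 0.96, [287, 146])]
cover call [([0.582, -0.01, 0.116], 0.78, [283, 163])]
cover call i
[... 2880 characters left out ...]
6, 171])]
beaker call [([0.725, -0.234, 0.065], 0.81, [396, 261]), ([0.584, -0.063, 0.074], 0.4, [328, 223]), ([0.445, -0.322, 0.015], 0.29, [300, 314])]
beaker call [([0.731, -0.224, 0.003], 0.77, [393, 274])]
bottle call [([0.725, 0.211, 0.075], 0.81, [348, 167])]
bottle call [([0.732, 0.231, -0.003], 0.87, [346, 181])]
dish call [([0.69, 0.338, 0.015], 0.6, [328, 162])]
dish call [([0.693, 0.354, 0.003], 0.77, [327, 163])]
brush call [([0.349, 0.016, 0.02], 0.56, [247, 229])]
brush call [([0.367, 0.023, 0.001], 0.83, [253, 231])]
slidebox call [([0.675, -0.378, 0.038], 0.98, [397, 314]), ([0.447, -0.328, 0.011], 0.62, [301, 317])]
slidebox call [([0.681, -0.364, 0.001], 0.97, [394, 318])]
```

View pics/top0.png

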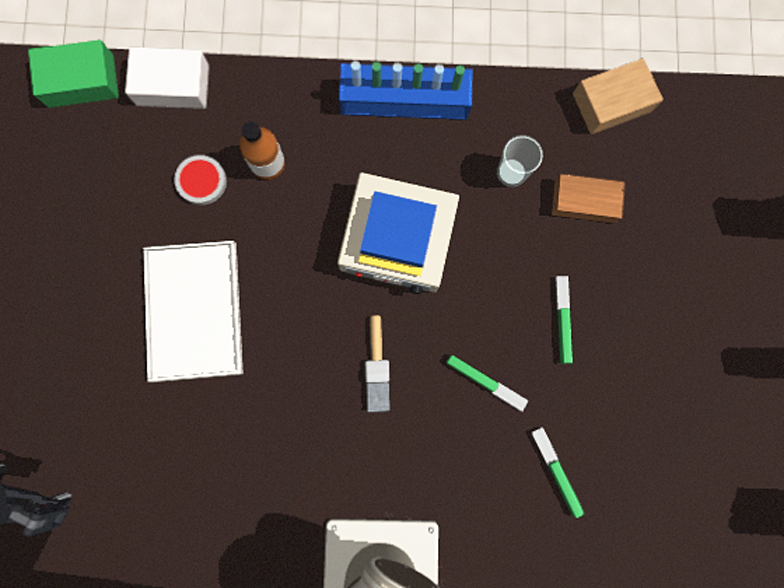

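```bash
python3 - <<'E'
from h import *
p=camera("top"); save(p,"top_crop.png",(330,180,430,370),3)
C=cloud(p); f=p["frame"].astype(int); hsv=cv2.cvtColor(p["frame"],cv2.COLOR_RGB2HSV)
# green handles
m=((hsv[...,0]>40)&(hsv[...,0]<85)&(hsv[...,1]>90)).astype(np.uint8)
n,l,s,c=cv2.connectedComponentsWithStats(m)
for i in range(1,n):
    if s[i,4]>40:
        P=C[l==i];P=P[P[:,2]>0.012]; r=cv2.minAreaRect(P[:,:2].astype(np.float32)*1000) if len(P)>5 else None
        print(c[i],s[i,4],np.median(P,0),r)
# blue cover: top surface
for nm,mm in(("blue",(hsv[...,0]>95)&(hsv[...,0]<130)&(hsv[...,1]>100)),("yellow",(hsv[...,0]>20)&(hsv[...,0]<35)&(hsv[...,1]>120))):
    P=C[mm]; P=P[(abs(P[:,0]-.58)<.15)&(abs(P[:,1])<.15)&(P[:,2]>.075)]
    print(nm,len(P),np.median(P,0) if len(P) else 0, cv2.minAreaRect(P[:,:2].astype(np.float32)*1000) if len(P) else 0)
# deck
P=C.reshape(-1,3); D=P[(abs(P[:,2]-.075)<.02)&(abs(P[:,0]-.59)<.16)&(abs(P[:,1]+.01)<.16)]
print("deck",cv2.minAreaRect(D[:,:2].astype(np.float32)*1000),np.median(D[:,2]))
B=P[(abs(P[:,2]-.114)<.006)&(abs(P[:,0]-.59)<.12)&(abs(P[:,1]+.01)<.12)]
print("covertop",cv2.minAreaRect(B[:,:2].astype(np.float32)*1000),np.median(B[:,2]))
E
```

```text
[51.6675 52.2892] 2514 [0.8701 0.5795 0.0491] ((657.6039428710938, 305.3800048828125), (862.0745849609375, 153.03073120117188), 51.873802185058594)
[268.549   52.3627] 102 [0.8631 0.0312 0.1033] ((603.468505859375, 21.184810638427734), (544.5098266601562, 12.526983261108398), 2.4373021125793457)
[297.9053  53.5368] 95 [ 0.8628 -0.0394  0.1031] ((603.7413940429688, -10.37802505493164), (13.596243858337402, 546.8251342773438), 83.55786895751953)
[326.7857  54.6837] 98 [ 0.8627 -0.1104  0.1051] ((603.806640625, -50.705474853515625), (14.011763572692871, 559.9613037109375), 77.07572174072266)
[403.2845 239.7493] 355 [ 0.422  -0.3212  0.0197] ((402.5805969238281, -157.31886291503906), (98.80717468261719, 356.8487243652344), 7.170382976531982)
[336.969 266.356] 323 [ 0.3521 -0.1533  0.02  ] ((351.92510986328125, -154.195556640625), (99.52388000488281, 17.767724990844727), 59.651939392089844)
[404.1868 349.4   ] 380 [ 0.1571 -0.318   0.0198] ((244.85350036621094, -180.59768676757812), (420.4072570800781, 62.51115036010742), 57.542137145996094)
blue 2084 [ 0.5842 -0.0123  0.1142] ((587.5810546875, -13.130615234375), (106.95767974853516, 105.44123077392578), 78.6583023071289)
yellow 273 [ 0.5297 -0.0003  0.0862] ((529.875732421875, -1.4555244445800781), (107.09210968017578, 14.203423500061035), 78.73091888427734)
deck ((589.4564819335938, -13.992645263671875), (179.81224060058594, 183.7177734375), 78.70366668701172) 0.07419873106649688
covertop ((587.5615234375, -13.589153289794922), (107.86271667480469, 105.32429504394531), 78.5718765258789) 0.11423114798441933
```

Reading the top view, the green-handled candidates are, in 784-px picture pixels:
- A at (565,320), 0.53 m from the base
- B at (487,383), 0.38 m from the base
- C at (557,472), 0.35 m from the base

A is the farthest, so I choose A. I'll check it in the crop.

View pics/top_crop.png

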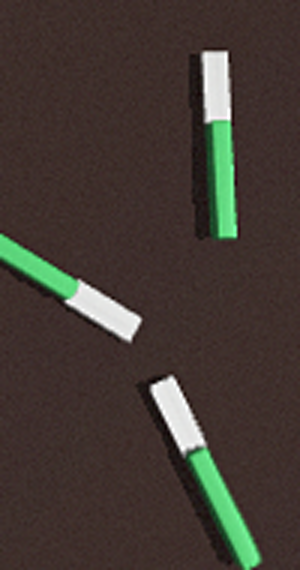

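```bash
python3 - <<'E'
from h import *
o=get_obs(); r=R.from_quat(o["tool_rot"]); print(o["clock"],r.as_matrix())
p=camera("top"); C=cloud(p); hsv=cv2.cvtColor(p["frame"],cv2.COLOR_RGB2HSV)
m=(hsv[...,0]>40)&(hsv[...,0]<85)&(hsv[...,1]>90)
P=C[m]; P=P[(abs(P[:,0]-.42)<.07)&(abs(P[:,1]+.32)<.03)&(P[:,2]>.012)]
print("handle",cv2.minAreaRect(P[:,:2].astype(np.float32)*1000),P[:,:2].min(0),P[:,:2].max(0))
Q=C.reshape(-1,3); Q=Q[(abs(Q[:,0]-.51)<.04)&(abs(Q[:,1]+.32)<.03)&(Q[:,2]>.006)&(Q[:,2]<.016)]
print("blade",cv2.minAreaRect(Q[:,:2].astype(np.float32)*1000),np.median(Q,0))
w=(hsv[...,1]<40)&(hsv[...,2]>150); T=C[w];T=T[(abs(T[:,0]-.45)<.16)&(abs(T[:,1]-.345)<.12)&(T[:,2]<.03)]
print("tray",cv2.minAreaRect(T[:,:2].astype(np.float32)*1000))
E
```

```text
2.45 [[ 0.      0.3708  0.9287]
 [ 0.      0.9287 -0.3708]
 [-1.      0.      0.    ]]
handle ((423.5609436035156, -322.30194091796875), (98.75054931640625, 19.378799438476562), 2.487165927886963) [ 0.3741 -0.3329] [ 0.4729 -0.3108]
blade ((502.3079833984375, -319.5207824707031), (62.323089599609375, 22.65411949157715), 3.2814879417419434) [ 0.5044 -0.3195  0.0111]
tray ((452.85614013671875, 349.61944580078125), (244.52658081054688, 165.77426147460938), 6.431340217590332)
```

The crop confirms spatula A (crop pixels: handle at (225,180), blade at (215,85)), with nothing touching it. I'm moving above it.

play_rows(plan=[[0, 0, 0, -0.106, 0, 0, -1], [0, 0, 0, -0.106, 0, 0, -1], [0, 0, 0, -0.106, 0, 0, -1], [0, 0, 0, -0.106, 0, 0, -1], [0, -20, 6, 0, 0, 0, -1], [0, -33, 10, 0, 0, 0, -1], [0, -33, 10, 0, 0, 0, -1], [0, -33, 10, 0, 0, 0, -1], [0, -33, 10, 0, 0, 0, -1], [0, -33, 10, 0, 0, 0, -1], [0, -33, 10, 0, 0, 0, -1], [0, -33, 10, 0, 0, 0, -1], [0, -33, 10, 0, 0, 0, -1], [0, -33, 10, 0, 0, 0, -1], [0, -33, 10, 0, 0, 0, -1], [0, -33, 10, 0, 0, 0, -1], [0, -33, 10, 0, 0, 0, -1], [0, -33, 10, 0, 0, 0, -1], [0, -33, 10, 0, 0, 0, -1], [0, -33, 10, 0, 0, 0, -1]])

```text
clock: 4.17
eef_pos: [0.3642, -0.0451, 0.2316]
tool_rot: [-0.015, 0.707, 0.015, 0.707]
ft_force: [0.6, 0.7, 0.7]
grip_width: 0.0854
```

play_rows(plan=[[0, -33, 10, 0, 0, 0, -1], [0, -33, 10, 0, 0, 0, -1], [5, -33, 10, 0, 0, 0, -1], [10, -33, 10, 0, 0, 0, -1], [15, -33, 8, 0, 0, 0, -1], [20, -33, 6, 0, 0, 0, -1], [20, -33, 0, 0, 0, 0, -1], [20, -30, 0, 0, 0, 0, -1], [20, -20, 0, 0, 0, 0, -1], [0, 0, 0, 0, 0, 0, -1], [0, 0, 0, 0, 0, 0, -1]])

```text
clock: 5.08
eef_pos: [0.4291, -0.3217, 0.1197]
tool_rot: [-0.014, 0.708, 0.016, 0.706]
ft_force: [0.3, 1.6, 0.1]
grip_width: 0.0854
```

```bash
cat >> h.py <<'E'
def tool(target):
    """needed shift in tool axes, mm"""
    o=get_obs(); r=R.from_quat(o["tool_rot"])
    print("clk",o["clock"],"tcp",o["eef_pos"],"x",r.as_matrix()[:,0],"z",r.as_matrix()[:,2],"F",o["ft_force"],"w",o["grip_width"],"j",o["joint_pos"])
    print("shift mm",r.inv().apply(np.array(target)-o["eef_pos"])*1000)
E
python3 - <<'E'
from h import *
tool([.4516,-.3208,.003])
E
```

```text
clk 5.0833 tcp [ 0.4291 -0.3217  0.1197] x [-0.003   0.0026 -1.    ] z [ 0.9991  0.0421 -0.0029] F [0.3069 1.58   0.0881] w 0.08542384955295597 j [-0.6434  0.3879 -0.0896  1.0972  0.0003 -0.6855]
shift mm [116.6081  -0.3976  22.8345]
```

play_rows(plan=[[25, 0, 10, 0, 0, 0, -1], [30, 0, 12.5, 0, 0, 0, -1], [25, 0, 0, 0, 0, 0, -1], [20, 0, 0, 0, 0, 0, -1], [10, 0, 0, 0, 0, 0, -1], [6, 0, 0, 0, 0, 0, -1], [0, 0, 0, 0, 0, 0, -1], [0, 0, 0, 0, 0, 0, 1], [0, 0, 0, 0, 0, 0, 1], [0, 0, 0, 0, 0, 0, 1], [0, 0, 0, 0, 0, 0, 1], [0, 0, 0, 0, 0, 0, 1], [0, 0, 0, 0, 0, 0, 1], [0, 0, 0, 0, 0, 0, 1], [0, 0, 0, 0, 0, 0, 1], [0, 0, 0, 0, 0, 0, 1]])

```text
clock: 6.42
eef_pos: [0.4534, -0.321, 0.0062]
tool_rot: [-0.016, 0.706, 0.015, 0.707]
ft_force: [-1.1, -0.1, 5.0]
grip_width: 0.0161
```

```bash
python3 - <<'E'
from h import *
tool([.4516,-.3208,.003])
E
```

```text
clk 6.4167 tcp [ 0.4534 -0.321   0.0062] x [ 0.0013 -0.001  -1.    ] z [0.999  0.0441 0.0012] F [-1.0509 -0.1328  5.0194] w 0.01612875258366612 j [-0.6161  0.5436 -0.1756  0.85   -0.0001 -0.6602]
shift mm [ 3.1575  0.3117 -1.7458]
```

play_rows(plan=[[-10, 0, 0, 0, 0, 0, 1], [-25, 0, 0, 0, 0, 0, 1], [-35, 0, 0, 0, 0, 0, 1], [-35, 0, 0, 0, 0, 0, 1], [-35, 0, 0, 0, 0, 0, 1], [-10, 0, 0, 0, 0, 0, 1], [0, 0, 0, 0, 0, 0, 1], [0, 0, 0, 0, 0, 0, 1]])

```text
clock: 7.08
eef_pos: [0.4527, -0.3205, 0.1552]
tool_rot: [-0.016, 0.707, 0.016, 0.707]
ft_force: [0.2, 0.4, -1.1]
grip_width: 0.0162
```

```bash
cat >> h.py <<'E'
def tip(names=("top","side")):
    o=get_obs(); r=R.from_quat(o["tool_rot"])
    for n in names:
        p=camera(n)
        for d in pinpoint("spatula_tip",p):
            if np.linalg.norm(np.array(d["centre"])-o["eef_pos"])<.15: print(n,"tip",np.array(d["centre"]),"intool",r.inv().apply(d["centre"]-o["eef_pos"])*1000,d["confidence"],proj(p,d["centre"]))
        C=cloud(p).reshape(-1,3); L=r.inv().apply(C-o["eef_pos"])*1000
        b=(L[:,2]>40)&(L[:,2]<105)&(abs(L[:,1])<20)&(abs(L[:,0]+9)<25)&(p["depth"].reshape(-1)>0)
        Q=L[b]
        if len(Q)>20:
            print(n,"blade pts",len(Q),"med",np.median(Q,0),"z98",np.percentile(Q[:,2],98), "slope x/z, y/z",np.polyfit(Q[:,2],Q[:,0],1),np.polyfit(Q[:,2],Q[:,1],1))
    return p
E
python3 - <<'E'
from h import *
tool([.4516,-.3208,.16])
p=tip(("top","side")); save(p,"lift.png",(220,180,420,330),4)
E
```

```text
clk 7.0833 tcp [ 0.4527 -0.3205  0.1552] x [ 0.0002 -0.0001 -1.    ] z [0.999  0.0442 0.0002] F [ 0.2359  0.4346 -1.0861] w 0.016244551682936113 j [-0.6161  0.3904  0.013   1.1931 -0.     -0.6603]
shift mm [-4.8295 -0.2803 -1.0672]
top tip [ 0.5369 -0.3171  0.1583] intool [-3.1152 -0.3571 84.3127] 0.98 [[421.1839 183.3887]]
top blade pts 184 med [-5.316  -1.1985 60.3077] z98 80.0333984086598 slope x/z, y/z [-0.005  -4.8978] [-0.0272  0.3643]
side tip [ 0.5334 -0.316   0.1591] intool [-3.916   0.8966 80.8649] 0.57 [[337.3883 269.8634]]
side blade pts 130 med [-2.459  -2.1469 59.9173] z98 79.06396300951245 slope x/z, y/z [ 0.0088 -2.8877] [ 0.0103 -2.2913]
```

View pics/lift.png

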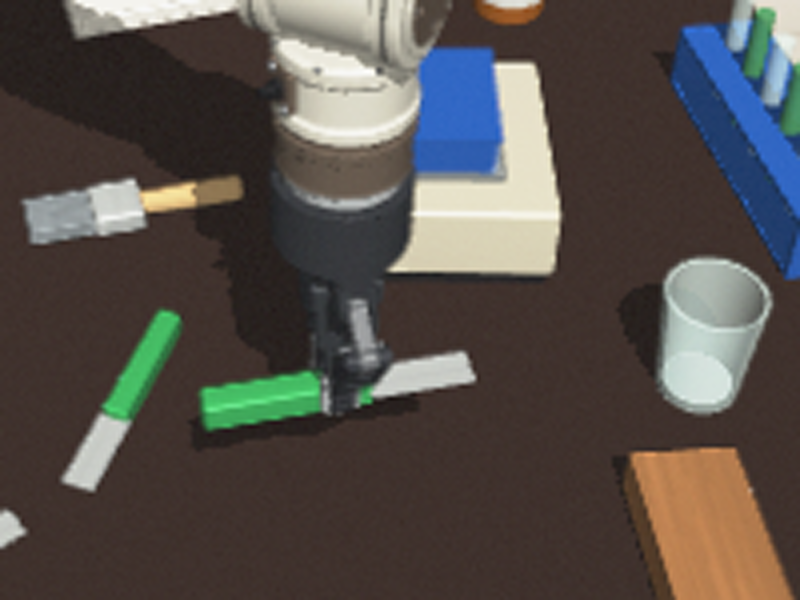

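The spatula is held level, with the blade tip about 81 mm ahead of and 4 mm above the TCP (picture: blade tip at (470,365)). Next I line it up in front of the lip.

play_rows(plan=[[0, 0, 0, 0.08, 0, 0, 1], [0, 0, 0, 0.08, 0, 0, 1], [0, 0, 0, 0.08, 0, 0, 1], [0, 15, -6, 0, 0, 0, 1], [0, 27, -9, 0, 0, 0, 1], [0, 30, -9, 0, 0, 0, 1], [0, 30, -9, 0, 0, 0, 1], [0, 30, -9, 0, 0, 0, 1], [0, 30, -9, 0, 0, 0, 1], [0, 30, -9, 0, 0, 0, 1], [0, 30, -9, 0, 0, 0, 1], [0, 30, -9, 0, 0, 0, 1], [0, 30, -9, 0, 0, 0, 1], [0, 27, -9, 0, 0, 0, 1], [0, 19, -4, 0, 0, 0, 1], [0, 0, 0, 0, 0, 0, 1], [0, 0, 0, 0, 0, 0, 1]])

```text
clock: 8.7
eef_pos: [0.4177, 0.0213, 0.1542]
tool_rot: [0.068, 0.705, -0.068, 0.703]
ft_force: [-0.2, -0.4, -0.6]
grip_width: 0.0166
```

```bash
python3 - <<'E'
from h import *
tool([.4185,.0206,.074])
p=tip()
E
```

```text
clk 8.7 tcp [0.4177 0.0213 0.1542] x [-0.0023 -0.0006 -1.    ] z [ 0.9814 -0.1919 -0.0022] F [-0.2086 -0.3976 -0.6169] w 0.016643308129904732 j [ 0.0512  0.1356 -0.3349  1.1026 -0.0005  0.2444]
shift mm [80.2429 -0.4321  1.1142]
side tip [0.4953 0.005  0.1601] intool [-6.0283 -1.0891 79.2913] 0.81 [[295.1502 190.0962]]
side blade pts 75 med [-4.7566 -4.1087 61.4206] z98 81.8073843425828 slope x/z, y/z [ 0.0057 -5.0143] [ 0.0151 -4.74  ]
```

play_rows(plan=[[20, 0, 0, 0, 0, 0, 1], [30, 0, 0, 0, 0, 0, 1], [20, 0, 0, 0, 0, 0, 1], [10, 0, 0, 0, 0, 0, 1], [0, 0, 0, 0, 0, 0, 1], [0, 0, 0, 0, 0, 0, 1]])

```text
clock: 9.4
eef_pos: [0.4181, 0.0198, 0.0749]
tool_rot: [0.07, 0.704, -0.07, 0.703]
ft_force: [-0.3, 0.1, -0.3]
grip_width: 0.0165
```

```bash
python3 - <<'E'
from h import *
tool([.4528,.0137,.074])
p=tip(); save(p,"pre.png",(240,170,360,260),6)
E
```

```text
clk 9.4 tcp [0.4181 0.0198 0.0749] x [-0.0016 -0.0002 -1.    ] z [ 0.9806 -0.1962 -0.0016] F [-0.3153  0.075  -0.3111] w 0.01653616846684579 j [ 0.0474  0.2272 -0.4579  0.8873 -0.0001  0.2449]
shift mm [ 0.8813  0.8154 35.1945]
side tip [0.4986 0.0066 0.0835] intool [-8.6929  2.8337 81.4824] 0.52 [[295.8926 209.7762]]
side blade pts 114 med [-4.4672 -1.6348 69.7013] z98 103.29853818741817 slope x/z, y/z [  0.1803 -15.7287] [ 0.0236 -3.5678]
```

View pics/pre.png

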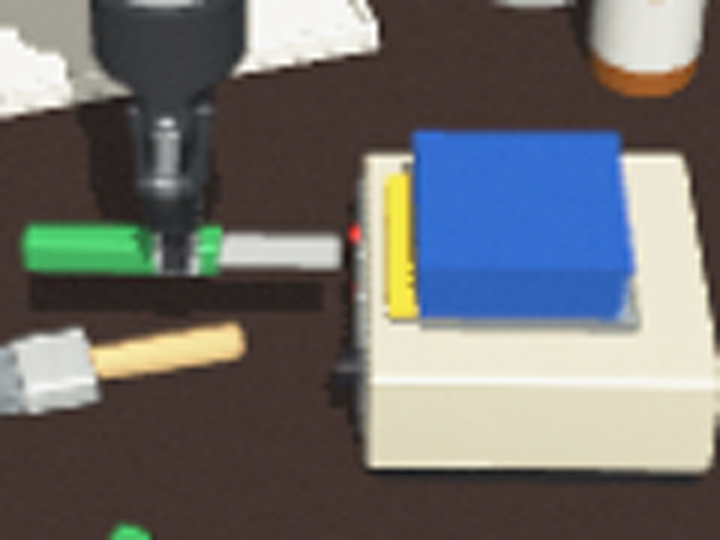

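The blade is in line with the gap (blade tip at picture (342,250), lip at (400,250)) and its height fits. I'm inserting it.

play_rows(plan=[[0.8, 0.5, 6, 0, 0, 0, 1], [0, 0, 8, 0, 0, 0, 1], [0, 0, 8, 0, 0, 0, 1], [0, 0, 7, 0, 0, 0, 1], [0, 0, 6, 0, 0, 0, 1], [0, 0, 0, 0, 0, 0, 1], [0, 0, 0, 0, 0, 0, 1]])

```text
clock: 10.18
eef_pos: [0.4532, 0.0142, 0.0743]
tool_rot: [0.069, 0.704, -0.069, 0.704]
ft_force: [0.5, -0.4, -1.4]
grip_width: 0.0164
```

```bash
python3 - <<'E'
from h import *
tool([.4528,.0137,.074])
p=tip(); save(p,"ins.png",(270,170,360,240),8)
E
```

```text
clk 10.1833 tcp [0.4532 0.0142 0.0743] x [-0.0005  0.     -1.    ] z [ 0.9808 -0.1948 -0.0005] F [ 0.547  -0.4068 -1.4111] w 0.016433171823748902 j [ 0.0313  0.288  -0.3746  0.9087  0.      0.2273]
shift mm [ 0.3006 -0.5714 -0.3101]
side tip [0.5307 0.0003 0.081 ] intool [-6.7373  1.4591 78.7046] 0.83 [[306.6554 210.4846]]
side blade pts 120 med [-5.7605 -3.9152 67.5539] z98 85.3057766762989 slope x/z, y/z [-0.3498 16.1614] [ 0.0866 -8.7011]
```

View pics/ins.png

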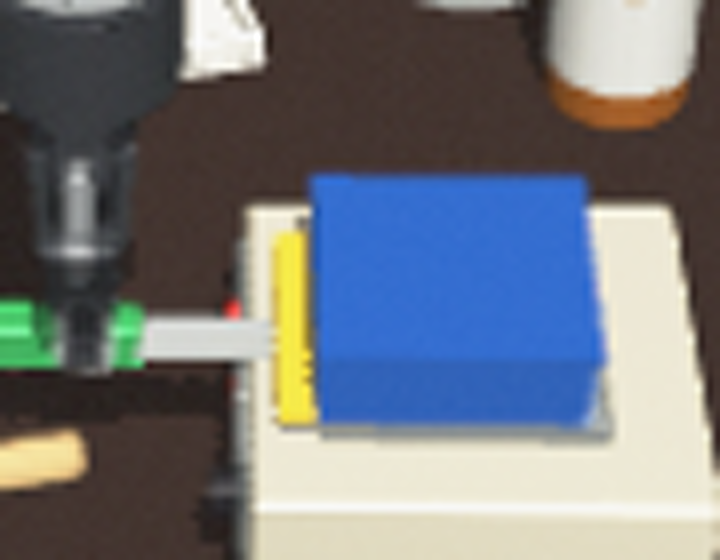

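```bash
cat >> h.py <<'E'
O=np.array([.5965,-.015]); U=np.array([.9806,-.1959])
def inst(P):  # world -> instrument x,y,z mm
    P=np.atleast_2d(P); d=P[:,:2]-O
    return np.c_[d@U,d@[-U[1],U[0]],P[:,2]]*1000
def cur():
    o=get_obs(); r=R.from_quat(o["tool_rot"]).as_matrix()
    phi=np.arctan2(r[2,2],r[:2,2]@U); return inst(o["eef_pos"])[0],phi
def want(th,phi,rad=105,L=81.5,h=4):
    b=np.array([np.cos(phi),np.sin(phi)]);t=np.array([np.sin(phi),-np.cos(phi)])
    tipp=np.array([40,82])+rad*np.array([-np.cos(th),np.sin(th)])-1*np.array([np.sin(th),np.cos(th)])
    return tipp-L*b+h*t,phi
def path(seq,**k):
    (c,p)=cur(); print("cur",c,p); x=c[[0,2]]; 
    for th,ph in seq:
        w,_=want(th,ph,**k); d=w-x
        b=np.array([np.cos(p),np.sin(p)]);t=np.array([np.sin(p),-np.cos(p)])
        print("th %.2f x %.1f z %.1f ry %.3f"%(th,d@t,d@b,-(ph-p)),"  tcp",w); x,p=w,ph
E
python3 - <<'E'
from h import *
path([(t,.45*min(t,1.5)) for t in np.arange(0,1.9,.1)])
E
```

```text
cur [-147.0134    0.5182   74.357 ] -0.000702100265780805
th 0.00 x -2.6 z 0.5 ry -0.001   tcp [-146.5   77. ]
th 0.10 x -6.8 z 0.7 ry -0.045   tcp [-145.8128   83.8253]
th 0.20 x -6.7 z 2.2 ry -0.045   tcp [-143.9163   90.5713]
th 0.30 x -6.3 z 3.7 ry -0.045   tcp [-140.8259   97.1416]
th 0.40 x -5.7 z 5.1 ry -0.045   tcp [-136.568   103.4416]
th 0.50 x -4.9 z 6.4 ry -0.045   tcp [-131.1789  109.3798]
th 0.60 x -3.9 z 7.5 ry -0.045   tcp [-124.7053  114.8684]
th 0.70 x -2.8 z 8.6 ry -0.045   tcp [-117.2033  119.8248]
th 0.80 x -1.5 z 9.4 ry -0.045   tcp [-108.7381  124.1717]
th 0.90 x -0.1 z 10.0 ry -0.045   tcp [-99.3831 127.8388]
th 1.00 x 1.3 z 10.5 ry -0.045   tcp [-89.2198 130.7627]
th 1.10 x 2.8 z 10.7 ry -0.045   tcp [-78.3361 132.8882]
th 1.20 x 4.3 z 10.7 ry -0.045   tcp [-66.8263 134.1688]
th 1.30 x 5.8 z 10.5 ry -0.045   tcp [-54.7897 134.567 ]
th 1.40 x 7.3 z 10.1 ry -0.045   tcp [-42.3297 134.0548]
th 1.50 x 8.7 z 9.5 ry -0.045   tcp [-29.5529 132.6143]
th 1.60 x 6.3 z 8.4 ry -0.000   tcp [-19.0617 132.9325]
th 1.70 x 7.1 z 7.7 ry -0.000   tcp [ -8.591  132.2017]
th 1.80 x 7.8 z 7.0 ry -0.000   tcp [  1.7543 130.4292]
```

play_rows(plan=[[-2.6, 0, 0.5, 0, 0, 0, 1], [-3.4, 0, 0.4, 0, -0.022, 0, 1], [-3.4, 0, 0.4, 0, -0.022, 0, 1], [-3.4, 0, 1.1, 0, -0.022, 0, 1], [-3.3, 0, 1.1, 0, -0.023, 0, 1], [-3.2, 0, 1.8, 0, -0.022, 0, 1], [-3.1, 0, 1.9, 0, -0.023, 0, 1], [-2.9, 0, 2.5, 0, -0.022, 0, 1], [-2.8, 0, 2.6, 0, -0.023, 0, 1], [-2.5, 0, 3.2, 0, -0.022, 0, 1], [-2.4, 0, 3.2, 0, -0.023, 0, 1], [-2, 0, 3.7, 0, -0.022, 0, 1], [-1.9, 0, 3.8, 0, -0.023, 0, 1], [0, 0, 0, 0, 0, 0, 1]])

```text
clock: 11.55
eef_pos: [0.4748, 0.01, 0.1158]
tool_rot: [0.059, 0.602, -0.078, 0.792]
ft_force: [-0.8, 0.2, -3.0]
grip_width: 0.0165
```

```bash
python3 - <<'E'
from h import *
p=camera("side"); save(p,"pry.png",(270,150,360,220),8)
for s in (p,camera("top")):
    for d in pinpoint("cover_lip",s): i=inst(d["centre"])[0]; print("lip",i,"theta",np.arctan2(i[2]-82,40-i[0]),np.hypot(i[2]-82,40-i[0]),d["confidence"])
print(get_obs()["ft_force"]); path([(t,.45*min(t,1.5)) for t in np.arange(.7,1.9,.1)])
E
```

```text
lip [-54.0476   3.5809 148.5   ] theta 0.6154678386832372 115.18331225878556 0.93
lip [-53.9891   1.757  150.    ] theta 0.6263163570723711 116.00843313378945 0.96
[-0.5968  0.4206 -0.8767]
cur [-124.0372    0.707   115.5741] 0.26958585587389255
th 0.70 x -2.3 z 7.7 ry -0.045   tcp [-117.2033  119.8248]
th 0.80 x -1.5 z 9.4 ry -0.045   tcp [-108.7381  124.1717]
th 0.90 x -0.1 z 10.0 ry -0.045   tcp [-99.3831 127.8388]
th 1.00 x 1.3 z 10.5 ry -0.045   tcp [-89.2198 130.7627]
th 1.10 x 2.8 z 10.7 ry -0.045   tcp [-78.3361 132.8882]
th 1.20 x 4.3 z 10.7 ry -0.045   tcp [-66.8263 134.1688]
th 1.30 x 5.8 z 10.5 ry -0.045   tcp [-54.7897 134.567 ]
th 1.40 x 7.3 z 10.1 ry -0.045   tcp [-42.3297 134.0548]
th 1.50 x 8.7 z 9.5 ry -0.045   tcp [-29.5529 132.6143]
th 1.60 x 6.3 z 8.4 ry -0.000   tcp [-19.0617 132.9325]
th 1.70 x 7.1 z 7.7 ry -0.000   tcp [ -8.591  132.2017]
th 1.80 x 7.8 z 7.0 ry -0.000   tcp [  1.7543 130.4292]
```

View pics/pry.png

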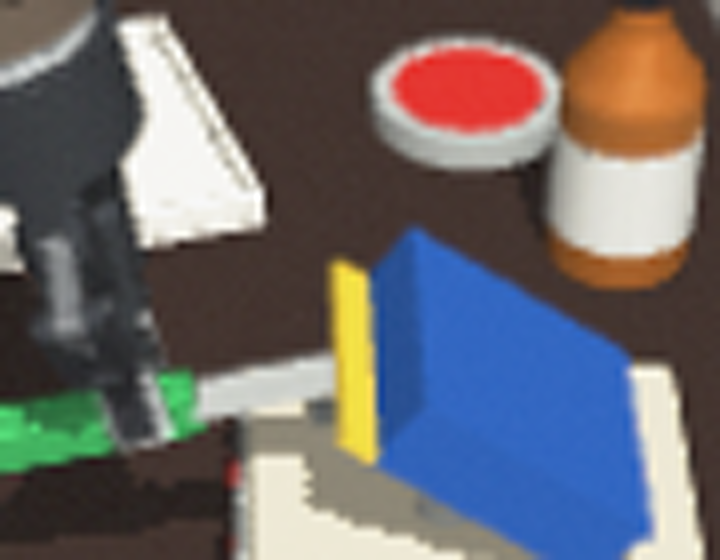

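The cover has lifted to about 0.62 rad as planned, with the blade under the lip (picture: lip at (350,360)). I'm continuing along the arc.

play_rows(plan=[[-1.2, 0, 3.8, 0, -0.022, 0, 1], [-1.1, 0, 3.9, 0, -0.023, 0, 1], [-0.8, 0, 4.7, 0, -0.022, 0, 1], [-0.7, 0, 4.7, 0, -0.023, 0, 1], [0, 0, 5, 0, -0.022, 0, 1], [-0.1, 0, 5, 0, -0.023, 0, 1], [0.6, 0, 5.2, 0, -0.022, 0, 1], [0.7, 0, 5.3, 0, -0.023, 0, 1], [1.4, 0, 5.3, 0, -0.022, 0, 1], [1.4, 0, 5.4, 0, -0.023, 0, 1], [2.1, 0, 5.3, 0, -0.022, 0, 1], [2.2, 0, 5.4, 0, -0.023, 0, 1], [0, 0, 0, 0, 0, 0, 1]])

```text
clock: 12.83
eef_pos: [0.5306, -0.0012, 0.1344]
tool_rot: [0.048, 0.49, -0.085, 0.866]
ft_force: [-0.4, -0.2, -0.3]
grip_width: 0.0164
```

```bash
cat >> h.py <<'E'
def lip():
    for n in("side","top"):
        for d in pinpoint("cover_lip",camera(n)): i=inst(d["centre"])[0]; print("lip",i,"theta",np.arctan2(i[2]-82,40-i[0]),np.hypot(i[2]-82,40-i[0]),d["confidence"])
E
python3 - <<'E'
from h import *
lip()
print(get_obs()["ft_force"]); path([(t,.45*min(t,1.5)) for t in np.arange(1.3,1.95,.1)])
E
```

```text
lip [ -4.0589   2.9622 188.9   ] theta 1.1798596100535697 115.62350118240197 0.68
lip [  0.5105   3.0592 188.2   ] theta 1.2147985941167119 113.30426585659741 0.63
[-0.5823 -0.551  -1.6034]
cur [-67.4168   0.7071 134.7354] 0.5391352055596128
th 1.30 x 6.6 z 10.7 ry -0.046   tcp [-54.7897 134.567 ]
th 1.40 x 7.3 z 10.1 ry -0.045   tcp [-42.3297 134.0548]
th 1.50 x 8.7 z 9.5 ry -0.045   tcp [-29.5529 132.6143]
th 1.60 x 6.3 z 8.4 ry -0.000   tcp [-19.0617 132.9325]
th 1.70 x 7.1 z 7.7 ry -0.000   tcp [ -8.591  132.2017]
th 1.80 x 7.8 z 7.0 ry -0.000   tcp [  1.7543 130.4292]
th 1.90 x 8.5 z 6.2 ry -0.000   tcp [ 11.8711 127.6328]
```

Continuing to about 1.82.

play_rows(plan=[[3.3, 0, 5.3, 0, -0.023, 0, 1], [3.3, 0, 5.4, 0, -0.023, 0, 1], [3.6, 0, 5, 0, -0.022, 0, 1], [3.7, 0, 5.1, 0, -0.023, 0, 1], [4.3, 0, 4.7, 0, -0.022, 0, 1], [4.4, 0, 4.8, 0, -0.023, 0, 1], [3.1, 0, 4.2, 0, 0, 0, 1], [3.2, 0, 4.2, 0, 0, 0, 1], [3.5, 0, 3.8, 0, 0, 0, 1], [3.6, 0, 3.9, 0, 0, 0, 1], [3.9, 0, 3.5, 0, 0, 0, 1], [3.9, 0, 3.5, 0, 0, 0, 1], [2, 0, 1.5, 0, 0, 0, 1], [0, 0, 0, 0, 0, 0, 1]])

```text
clock: 14.2
eef_pos: [0.6026, -0.0153, 0.1318]
tool_rot: [0.042, 0.429, -0.088, 0.898]
ft_force: [-3.4, -1.1, 3.7]
grip_width: 0.0164
```

```bash
python3 - <<'E'
from h import *
lip()
print(get_obs()["ft_force"]); print(cur()); tip(("side",))
E
```

```text
lip [ 66.2856  -0.5242 194.4   ] theta 1.800525363639629 115.4326307490568 0.7
lip [ 82.6798 269.106   -0.8   ] theta -2.0467330321331207 93.15261454206475 0.54
lip [ 69.5023   1.75   195.3   ] theta 1.8255306726758156 117.07807777434725 0.81
[-0.1944 -0.9573  3.8404]
(array([  5.5737,   0.9416, 131.6952]), np.float64(0.6786315873135035))
side tip [ 0.6619 -0.0218  0.1872] intool [-5.6071  5.1768 81.465 ] 0.52 [[354.1204 181.6121]]
side blade pts 115 med [-3.8268 -3.1333 73.8904] z98 90.332075249541 slope x/z, y/z [  0.1676 -13.0776] [ 0.0611 -6.435 ]
```

The cover stands at about 1.81 rad. I'm backing off, levelling the blade and lowering it in front of the switch.

play_rows(plan=[[-6, 0, -8, 0, 0, 0, 1], [-11, 0, -14, 0, 0, 0, 1], [-11, 0, -14, 0, 0, 0, 1], [-11, 0, -14, 0, 0, 0, 1], [-6, 0, -7, 0, 0, 0, 1], [0, 0, 0, 0, 0.11, 0, 1], [0, 0, 0, 0, 0.12, 0, 1], [0, 0, 0, 0, 0.12, 0, 1], [0, 0, 0, 0, 0.12, 0, 1], [0, 0, 0, 0, 0.12, 0, 1], [0, 0, -10, 0, 0.09, 0, 1], [0, 0, -20, 0, 0, 0, 1], [0, 0, -20, 0, 0, 0, 1], [0, 0, -8, 0, 0, 0, 1], [0, 0, 0, 0, 0, 0, 1], [0, 0, 0, 0, 0, 0, 1]])

```text
clock: 15.83
eef_pos: [0.4732, 0.0105, 0.1278]
tool_rot: [0.068, 0.699, -0.069, 0.709]
ft_force: [-0.8, -0.2, -0.7]
grip_width: 0.0167
```

```bash
python3 - <<'E'
from h import *
print(cur(),get_obs()["ft_force"]); lip()
for n in("top","side"):
    p=camera(n)
    for d in pinpoint("switch_tip",p): print(n,"switch",inst(d["centre"])[0],d["confidence"])
tip(("top","side")); save(p,"sw.png",(270,150,370,225),8)
E
```

```text
(array([-125.9506,    0.8785,  127.8123]), np.float64(0.014639258739726895)) [-0.8433 -0.207  -0.7309]
lip [ 69.9927   2.3578 194.1   ] theta 1.8322262643417473 116.04298019698733 0.82
lip [-18.8648   5.103   98.5   ] theta 0.2732898348079389 61.133609503520304 0.5
lip [ 69.5614   2.9855 192.7   ] theta 1.831747925287026 114.57908605495203 0.75
side switch [-0.8417  7.2759  1.6   ] 0.52
side tip [ 0.5541 -0.0055  0.136 ] intool [-7.3008  0.1627 82.5277] 0.85 [[315.338  196.5062]]
side blade pts 70 med [-4.1212 -3.7298 60.8094] z98 78.86798774060182 slope x/z, y/z [-0.0071 -3.8174] [-0.0273 -1.4835]
```

View pics/sw.png

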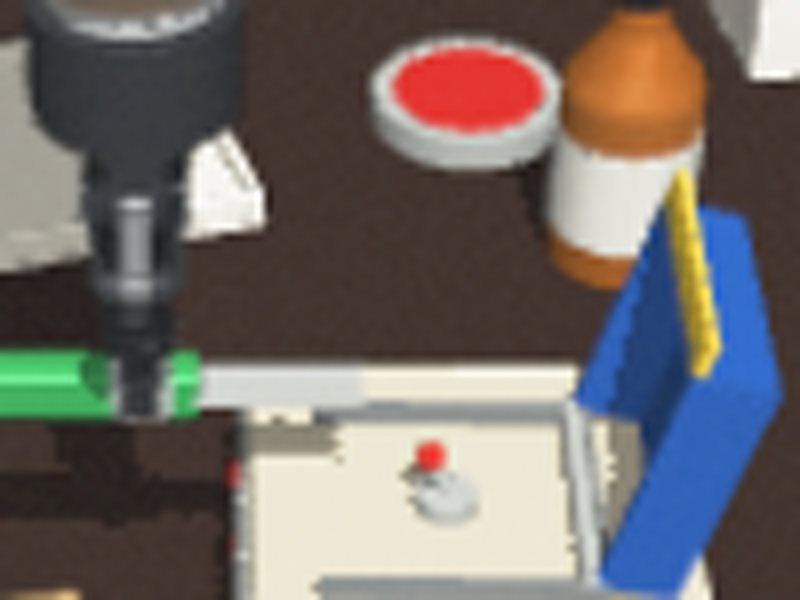

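The cover stays open at about 1.83 rad and the switch is exposed (red ball at picture (430,455)). I'm lowering the blade to ball height and pushing.

play_rows(plan=[[8, 0, 0, 0, 0.015, 0, 1], [14, 0, 0, 0, 0, 0, 1], [10, 0, 0, 0, 0, 0, 1], [5, 0, 0, 0, 0, 0, 1], [0, 0, 0, 0, 0, 0, 1], [0, 0, 8, 0, 0, 0, 1], [0, 0, 8, 0, 0, 0, 1], [0, 0, 5, 0, 0, 0, 1], [0, 0, 5, 0, 0, 0, 1], [0, 0, 5, 0, 0, 0, 1], [0, 0, 4, 0, 0, 0, 1], [0, 0, 3, 0, 0, 0, 1], [0, 0, 0, 0, 0, 0, 1], [0, 0, 0, 0, 0, 0, 1]])

```text
clock: 17.6
eef_pos: [0.5107, 0.0029, 0.0905]
tool_rot: [0.069, 0.704, -0.069, 0.703]
ft_force: [0.1, -0.0, -0.8]
grip_width: 0.0163
```

```bash
cat >> h.py <<'E'
def ball():
    for n in("top","side"):
        p=camera(n); f=cv2.cvtColor(p["frame"],cv2.COLOR_RGB2HSV)
        m=((f[...,0]<8)|(f[...,0]>172))&(f[...,1]>150)&(f[...,2]>100)
        I=inst(cloud(p).reshape(-1,3)).reshape(f.shape)
        b=m&(abs(I[...,0]+10)<35)&(abs(I[...,1])<30)&(I[...,2]>80)
        print(n,"red px",b.sum(),"mean",I[b].mean(0) if b.any() else None)
        q=np.array([[-19.6,0,97.5],[-.4,0,97.5]]); W=np.c_[O+np.outer(q[:,0],U)/1000,q[:,2]/1000]
        print("  px seen",np.argwhere(b).mean(0)[::-1] if b.any() else None,"expected off/on",proj(p,W).round(1).tolist())
E
python3 - <<'E'
from h import *
print(cur(),get_obs()["ft_force"]); ball(); tip(("side",))
E
```

```text
(array([-87.6516,   0.7667,  90.5006]), np.float64(-0.0010619138601756218)) [ 0.0758 -0.0055 -0.8428]
top red px 0 mean None
  px seen None expected off/on [[283.3, 168.1], [285.1, 160.4]]
side red px 8 mean [ -1.8516  -3.7534 100.7856]
  px seen [328.875 206.875] expected off/on [[322.8, 206.9], [329.2, 206.9]]
side tip [ 0.5918 -0.0093  0.0958] intool [-5.317   3.7619 82.1071] 0.7 [[327.3219 206.3684]]
side blade pts 147 med [-2.554  -5.03   69.9314] z98 102.93838495894528 slope x/z, y/z [ 0.1318 -6.5196] [ 0.0352 -7.2908]
```

play_rows(plan=[[0, 0, 1.5, 0, 0, 0, 1], [0, 0, 1.5, 0, 0, 0, 1], [0, 0, 0, 0, 0, 0, 1], [0, 0, 0, 0, 0, 0, 1]])

```text
clock: 18.13
eef_pos: [0.5116, 0.0027, 0.0899]
tool_rot: [0.069, 0.706, -0.069, 0.702]
ft_force: [-5.8, 1.2, -0.1]
grip_width: 0.0165
```

```bash
python3 - <<'E'
from h import *
print(cur(),get_obs()["ft_force"]); ball()
E
```

```text
(array([-86.7511,   0.6943,  89.9444]), np.float64(-0.005175625061778213)) [-5.79    1.2177 -0.127 ]
top red px 0 mean None
  px seen None expected off/on [[283.3, 168.1], [285.1, 160.4]]
side red px 8 mean [ -1.7671  -2.9336 100.1111]
  px seen [328.875 206.875] expected off/on [[322.8, 206.9], [329.2, 206.9]]
```

The force rose to 6 N with no further travel, so the switch is at its stop. I'm backing out and rising.

play_rows(plan=[[0, 0, -10, 0, 0, 0, 1], [0, 0, -25, 0, 0, 0, 1], [0, 0, -30, 0, 0, 0, 1], [-10, 0, -25, 0, 0, 0, 1], [-20, 0, -10, 0, 0, 0, 1], [-25, 0, 0, 0, 0, 0, 1], [-20, 0, 0, 0, 0, 0, 1], [-5, 0, 0, 0, 0, 0, 1], [0, 0, 0, 0, 0, 0, 1], [0, 0, 0, 0, 0, 0, 1]])

```text
clock: 19.07
eef_pos: [0.4156, 0.0218, 0.1703]
tool_rot: [0.069, 0.704, -0.069, 0.703]
ft_force: [-0.8, -0.7, -1.8]
grip_width: 0.0164
```

```bash
python3 - <<'E'
from h import *
print(cur(),get_obs()["ft_force"]); ball(); lip(); p=tip(("top","side")); save(p,"on.png",(270,150,370,225),8)
t=camera("top"); I=cloud(t).reshape(-1,3)
T=I[(I[:,2]>.012)&(I[:,2]<.024)&(abs(I[:,0]-.45)<.15)&(abs(I[:,1]-.347)<.1)]
print("tray rim",len(T),cv2.minAreaRect(T[:,:2].astype(np.float32)*1000))
tool([.425,.345,.13])
E
```

```text
(array([-184.5885,    0.6287,  170.3014]), np.float64(-0.0009015390590902687)) [-0.8197 -0.7364 -1.8237]
top red px 14 mean [ -2.0407  -0.7153 102.9096]
  px seen [285.2857 160.5   ] expected off/on [[283.3, 168.1], [285.1, 160.4]]
side red px 8 mean [-1.736  -2.6518 99.8818]
  px seen [328.875 206.875] expected off/on [[322.8, 206.9], [329.2, 206.9]]
lip [ 66.894    1.5348 193.5   ] theta 1.8074771682051023 114.69758567746925 0.93
lip [ 69.2476   3.0248 195.5   ] theta 1.8229979932185454 117.2078258716951 0.9
side tip [0.4922 0.0102 0.178 ] intool [-8.7286  3.7119 78.3018] 0.69 [[293.811  184.2227]]
side blade pts 72 med [-4.4099 -4.5631 61.5688] z98 81.79182539327718 slope x/z, y/z [-0.028  -2.7755] [ 0.0003 -4.1031]
tray rim 762 ((451.82977294921875, 348.0773010253906), (240.4761199951172, 162.5332489013672), 6.397782802581787)
clk 19.6167 tcp [0.4152 0.0218 0.1704] x [-0.0023 -0.     -1.    ] z [ 0.9809 -0.1943 -0.0022] F [-0.1042 -0.281  -0.3572] w 0.016414732524712143 j [ 0.0525  0.1165 -0.312   1.1446  0.0001  0.248 ]
shift mm [ 40.3676 318.9318 -53.0678]
```

View pics/on.png

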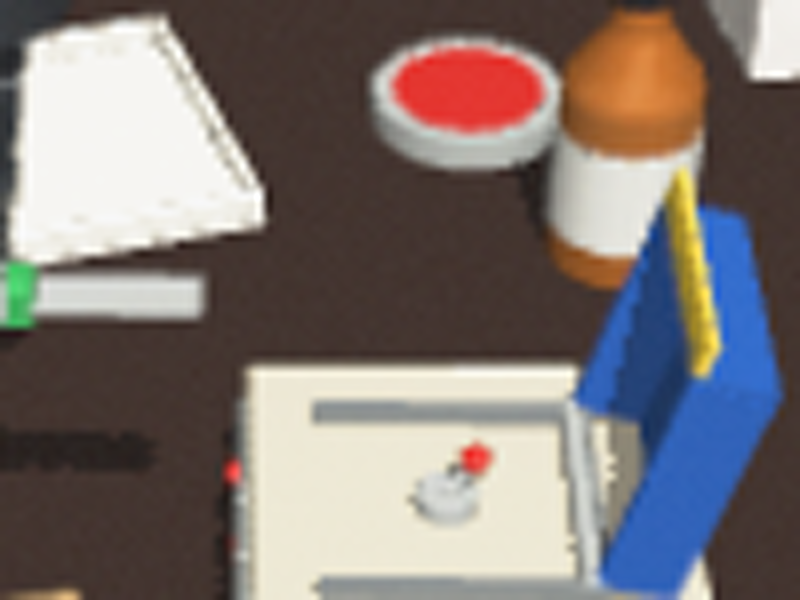

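The switch is on (ball at picture (475,458), now leaning to the hinge side) and the cover is still open. Next I go over the tray.

play_rows(plan=[[0, 0, 0, -0.086, 0, 0, 1], [0, 0, 0, -0.086, 0, 0, 1], [0, 0, 0, -0.086, 0, 0, 1], [0, 15, 3, 0, 0, 0, 1], [0, 30, 5, 0, 0, 0, 1], [0, 33, 6, 0, 0, 0, 1], [0, 33, 6, 0, 0, 0, 1], [0, 33, 6, 0, 0, 0, 1], [0, 33, 6, 0, 0, 0, 1], [0, 33, 6, 0, 0, 0, 1], [10, 33, 6, 0, 0, 0, 1], [15, 33, 6, 0, 0, 0, 1], [20, 27, 5, 0, 0, 0, 1], [25, 18, 0, 0, 0, 0, 1], [25, 0, 0, 0, 0, 0, 1], [20, 0, 0, 0, 0, 0, 1], [5, 0, 0, 0, 0, 0, 1], [0, 0, 0, 0, 0, 0, 1], [0, 0, 0, 0, 0, 0, 1]])

```text
clock: 21.2
eef_pos: [0.4502, 0.3457, 0.0511]
tool_rot: [-0.022, 0.707, 0.022, 0.706]
ft_force: [-0.7, -0.4, -0.7]
grip_width: 0.0165
```

```bash
python3 - <<'E'
from h import *
tool([.451,.346,.0115]); p=tip(("side","top")); save(p,"tr.png",(80,150,240,290),4)
E
```

```text
clk 21.2 tcp [0.4502 0.3457 0.0511] x [-0.0016  0.0003 -1.    ] z [ 0.9981  0.0621 -0.0016] F [-0.7394 -0.4409 -0.6826] w 0.0164935163668148 j [ 0.6542  0.5105 -0.0918  0.9697  0.0012  0.5921]
shift mm [39.5742  0.2268  0.8499]
side tip [0.5334 0.3545 0.06  ] intool [-9.0554  3.6132 83.5418] 0.72 [[286.946  154.6236]]
side blade pts 39 med [-3.9543 -3.9071 61.3901] z98 79.9390566476628 slope x/z, y/z [-0.0009 -3.7538] [-0.0067 -2.6553]
top tip [0.5317 0.3519 0.0573] intool [-6.3534  1.1227 81.6879] 0.88 [[132.0248 185.6663]]
top blade pts 184 med [-6.306  -1.7179 60.9742] z98 81.04567859366406 slope x/z, y/z [ 0.0192 -7.5195] [ 0.0186 -2.7324]
```

View pics/tr.png

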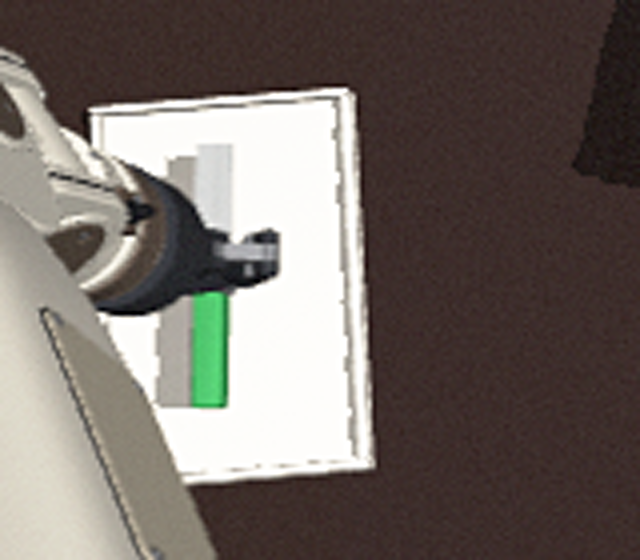

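The spatula is well inside the tray outline (picture: blade tip (215,145), handle end (210,405)). I'm lowering it.

play_rows(plan=[[15, 0, 0, 0, 0, 0, 1], [12, 0, 0, 0, 0, 0, 1], [6, 0, 0, 0, 0, 0, 1], [4, 0, 0, 0, 0, 0, 1], [1.5, 0, 0, 0, 0, 0, 1], [0.5, 0, 0, 0, 0, 0, 1], [0, 0, 0, 0, 0, 0, 1], [0, 0, 0, 0, 0, 0, 1]])

```text
clock: 22.07
eef_pos: [0.4502, 0.346, 0.0122]
tool_rot: [-0.022, 0.707, 0.022, 0.706]
ft_force: [0.9, -0.3, -0.2]
grip_width: 0.0163
```

play_rows(plan=[[0.8, 0, 0, 0, 0, 0, 1], [0, 0, 0, 0, 0, 0, 1], [0, 0, 0, 0, 0, 0, 0.4], [0, 0, 0, 0, 0, 0, 0.2], [0, 0, 0, 0, 0, 0, 0], [0, 0, 0, 0, 0, 0, 0], [0, 0, 0, 0, 0, 0, 0], [0, 0, 0, 0, 0, 0, 0], [-5, 0, 0, 0, 0, 0, 0], [-15, 0, 0, 0, 0, 0, 0], [-30, 0, 0, 0, 0, 0, 0], [-35, 0, 0, 0, 0, 0, 0], [-35, 0, 0, 0, 0, 0, 0], [-35, 0, 0, 0, 0, 0, 0], [-30, -20, -10, 0, 0, 0, 0], [0, -35, -15, 0, 0, 0, 0], [0, -35, -15, 0, 0, 0, 0], [0, -35, -15, 0, 0, 0, 0], [0, -30, -5, 0, 0, 0, 0], [0, 0, 0, 0, 0, 0, 0]])

```text
clock: 23.73
eef_pos: [0.3979, 0.1828, 0.1964]
tool_rot: [-0.021, 0.708, 0.02, 0.706]
ft_force: [-0.9, -0.7, 0.1]
grip_width: 0.0426
```

```bash
python3 - <<'E'
from h import *
print(get_obs()); ball(); lip(); p=camera("top"); save(p,"end.png",scale=1.4)
C=cloud(p); hsv=cv2.cvtColor(p["frame"],cv2.COLOR_RGB2HSV)
P=C[(hsv[...,0]>40)&(hsv[...,0]<85)&(hsv[...,1]>90)]; P=P[(abs(P[:,0]-.43)<.13)&(abs(P[:,1]-.345)<.09)]
print("handle",np.median(P,0),np.percentile(P,[2,98],axis=0))
for t in("spatula","spatula_tip","beaker","bottle","dish","brush","slidebox"): print(t,[(np.round(d["centre"],3),round(d["confidence"],2)) for d in pinpoint(t,p)])
E
```

```text
{'clock': 23.7333, 'joint_pos': array([ 0.4313,  0.1409, -0.2121,  1.2213, -0.0009,  0.3732]), 'joint_vel': array([ 0.0538,  0.0483,  0.0708, -0.0326,  0.0489,  0.0611]), 'tau': array([ -0.7074, -32.0884,  24.3423,   0.0039,  -0.2031,  -0.3424]), 'eef_pos': array([0.3979, 0.1828, 0.1964]), 'tool_rot': array([-0.0213,  0.7078,  0.0197,  0.7058]), 'ft_force': array([-0.9086, -0.6756,  0.0958]), 'ft_torque': array([-0.0109,  0.0158,  0.0048]), 'grip_width': 0.04262981322422231}
top red px 14 mean [ -1.7314  -0.6886 101.7924]
  px seen [285.2857 160.5   ] expected off/on [[283.3, 168.1], [285.1, 160.4]]
side red px 8 mean [ -1.7841  -3.1136 100.2623]
  px seen [328.875 206.875] expected off/on [[322.8, 206.9], [329.2, 206.9]]
lip [ 72.0125   1.4357 193.9   ] theta 1.8494350410731726 116.38903829614236 0.62
lip [ 70.3856   5.4955 194.    ] theta 1.8357196000324159 116.04863593676747 0.84
  return _methods._mean(a, axis=axis, dtype=dtype,
  ret = um.true_divide(
Traceback (most recent call last):
IndexError: index -1 is out of bounds for axis 0 with size 0
```

View pics/end.png

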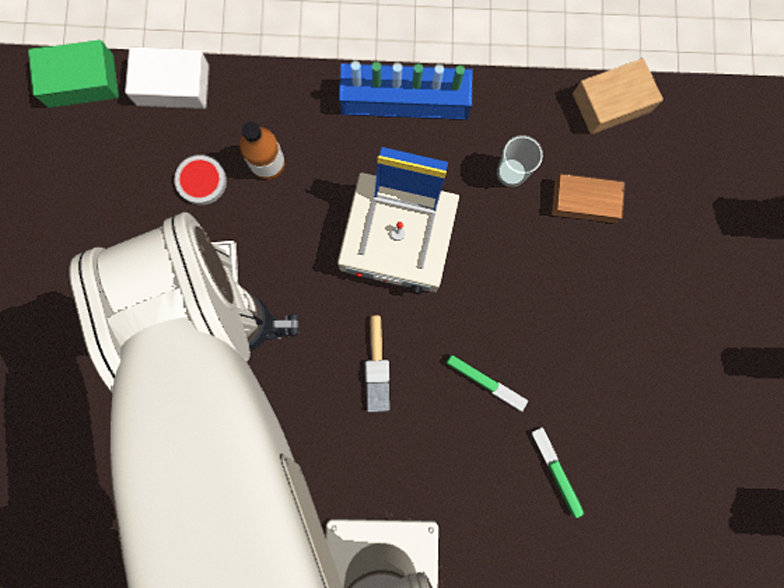

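The top view shows the cover open and the other things in place, but the arm hides the tray. I'll swing it further aside and check the tray.

play_rows(plan=[[0, -30, 0, 0, 0, 0, 0], [0, -35, 0, 0, 0, 0, 0], [0, -35, 0, 0, 0, 0, 0], [0, -35, 0, 0, 0, 0, 0], [0, -35, 0, 0, 0, 0, 0], [0, -35, 0, 0, 0, 0, 0], [0, -35, 0, 0, 0, 0, 0], [0, -20, 0, 0, 0, 0, 0], [0, 0, 0, 0, 0, 0, 0], [0, 0, 0, 0, 0, 0, 0]])

```text
clock: 24.92
eef_pos: [0.4165, -0.0725, 0.1955]
tool_rot: [-0.021, 0.708, 0.022, 0.706]
ft_force: [0.2, -0.1, -0.5]
grip_width: 0.0429
```

```bash
python3 - <<'E'
from h import *
o=get_obs();print(o["clock"],o["eef_pos"],o["ft_force"]); p=camera("top"); save(p,"end2.png",(80,150,240,290),4)
C=cloud(p); hsv=cv2.cvtColor(p["frame"],cv2.COLOR_RGB2HSV)
P=C[(hsv[...,0]>40)&(hsv[...,0]<85)&(hsv[...,1]>90)]; P=P[(abs(P[:,0]-.43)<.13)&(abs(P[:,1]-.345)<.09)]
print("handle",len(P),np.median(P,0),cv2.minAreaRect(P[:,:2].astype(np.float32)*1000))
for t in("spatula","spatula_tip","beaker","bottle","dish","brush","slidebox"): print(t,[(np.round(d["centre"],3),round(d["confidence"],2)) for d in pinpoint(t,p)])
E
```

```text
24.9167 [ 0.4165 -0.0725  0.1955] [ 0.2052 -0.0696 -0.5142]
handle 311 [0.4204 0.3404 0.0247] ((421.84881591796875, 344.21502685546875), (96.76695251464844, 24.282472610473633), 2.6521317958831787)
spatula [(array([0.42 , 0.344, 0.006]), 0.67), (array([ 0.153, -0.318, -0.   ]), 0.66)]
spatula_tip [(array([0.535, 0.35 , 0.015]), 0.85), (array([ 0.598, -0.018,  0.007]), 0.68)]
beaker [(array([ 0.73 , -0.225,  0.   ]), 0.82), (array([ 0.693,  0.349, -0.002]), 0.54)]
bottle [(array([0.736, 0.231, 0.003]), 0.72), (array([ 0.637, -0.019,  0.079]), 0.65), (array([ 0.68 , -0.363,  0.002]), 0.5)]
dish [(array([ 0.693,  0.348, -0.   ]), 0.96), (array([ 0.635, -0.021,  0.082]), 0.43)]
brush [(array([0.364, 0.02 , 0.004]), 0.75)]
slidebox [(array([ 0.678, -0.361,  0.002]), 0.63), (array([ 0.731, -0.226, -0.002]), 0.55)]
```

View pics/end2.png

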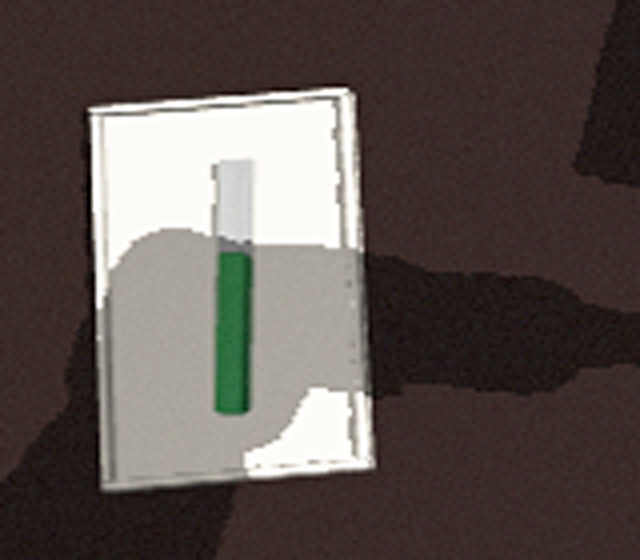

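The spatula lies flat inside the tray (tip at (235,160), handle end at (232,410)), with its handle top at z 25 mm and tip at 15 mm. Handing in.

```bash
python3 -c "
from workcell import *
print(job_done())"
```

```text
the job is handed in; nothing more can be done
None
```

The job is done and handed in at about 25 s of the 64 s allowed. I took the farthest green-handled spatula, pried the cover up under the lip and swung it back. I then pushed the switch over to its stop and laid the spatula flat in the white tray.

**Last checks:**
- **Cover:** it stands at about 1.83 rad, past upright.
- **Switch:** the ball sits within 0.3 px of its expected on position in both cameras. The push ended against the stop at about 6 N.
- **Spatula:** it lies flat inside the tray, with the handle top at z = 25 mm and the tip at 15 mm.
- **Other things:** the beaker, bottle, dish, brush and slide box are within 5 mm of where they started. The arm is clear of everything.

**Disagreements:**
- The handle measured 16 mm wide in the grip instead of 18 mm, with no slip seen.
- The tray's yaw came out between 2° and 6° by different measurements. I placed the spatula at about 3.5°, well clear of the walls.
- The networks gave a few false detections, such as a cover lip on the deck and a switch tip near z = 0. I discarded these against the pictures and the stated sizes.

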